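Turn the blue swatch leaf in its ring binder

TASK

Two open ring binders with bedroom colour swatches lie on the white dresser. In the one whose stiff leaf shows blue, turn that leaf right over across the rings until it lies flat on the other side with its yellow face up. Leave the red leaf in the other binder lying as it is.

Things in the scene. Friction and masses are not known exactly. Their poses are not given: they have to be found in the camera images.
- blue_leaf (a joint): Stiff leaf to turn, 150 (along the rings) x 108 x 4 mm, 120 g, blue one face, yellow the other. Angle about the ring axis: 0 = flat, blue up, on the rings' +y side; 1.57 upright; 3.14 flat, yellow up, on the -y side. Turns easily; let go, it sinks to the nearer side. A round 12 mm wooden rod along its free edge, 120 mm from the ring axis, juts 55 mm past the leaf towards the robot.
- blue_rod (a point): Grip point on the blue leaf's rod: centre line, mid jutting part, 28 mm past the leaf's edge; moves with the leaf. x along the rod (away from the robot), y from ring axis to rod, z normal to the blue face. Leaf flat: 30 mm above bare table. Pinch from above, a finger either side; the rod can turn between the fingers as it goes round its half circle of 120 mm radius.
- blue_rings (a point): Middle of the ring axis (hinge) of the blue leaf's binder, 30 mm above the table; the binder is fixed. x along the rings, away from the robot; y to the side where the leaf lies at 0; z up. blue_rod is at x = -103 mm here at every angle. Grey cover 170 (x) x 262 (y) x 4 mm, a 22 mm page block each side; three steel rings, 15 mm radius, reach 47 mm above the table.
- red_leaf (a joint): Leaf of the other binder, to be left alone: same size and make, rod included, but red on top with a white back. Angle in rad, 0 = flat, red up, as it starts. The two binders lie side by side; which one is on the left varies.

How it is judged (in metres and radians):
At the end, for the whole second after the job is handed in: The blue leaf lies flat and still on the other side of its rings, yellow face up (within 11 degrees of fully turned), and the red leaf still lies flat, red up (within 10 degrees) (value of joint blue_leaf above 2.95 rad and velocity of joint blue_leaf between -0.1 and 0.1 rad/s and value of joint red_leaf below 0.17 rad); the robot touches nothing.
It fails at once if the red leaf is lifted more than 20 degrees (value of joint red_leaf above 0.35 rad).
It also fails if it takes over 40 s, if anything falls off the work surface, if the arm or the gripper's body presses on something with over 40 N, if the wrist force passes 120 N, or if a joint passes its speed limit or range.

ROBOT

A 6-joint arm with a two-finger parallel gripper is mounted at the origin on the work surface. World frame = base frame: x ahead of the robot, y to its left, z up, the work surface at z = 0. Lengths are in m, angles in degrees, forces in N, time in s.
With the tool pointing down it reaches from about 0.25 to 0.8 m from the base axis. Payload 3.9 kg.
Tool frame: the origin (TCP) lies on the centre line of the jaws, within the pads' length; the fingertips stand 19 mm ahead of it and the grasp point (between the pads) is the TCP (arm.tcp_to_tips is the distance from the TCP to the fingertips, in m); z points along the fingers, y is the line along which they close (so a half turn about z gives the same grasp; the last joint's range is limited). The gripper opens to 85 mm and grips with 20 to 120 N. Pads are 22 mm wide; open, the fingers measure 114 mm over their backs; the gripper's body (76 mm by 85 mm) begins 54 mm behind the grasp point. The pads swing forward as they close: fully open they stand 13 mm farther back than shut.
Start: joints at [63.255, 14.897, -7.913, 67.191, 0, 90], TCP at [0.236, 0.469, 0.25] pointing down, gripper open.
Joint ranges: [-159.42, 159.42], [-47.68, 98.78], [-73.54, 78.23], [-108.79, 121.32], [-90, 84.71], [-180, 180]. Speed limits (degrees/s): [147.25, 147.25, 180, 180, 180, 180].

INTERFACE

Orientations are given as a 3x3 rotation matrix whose columns are the frame's x, y, z axes.
In Python, from cell import arm gives the robot as it stands. The module is installed in compiled form; this text tells all that it offers.
- The arm moves only by the tool apply_moves, never from a script. Its argument "rows" is a list of rows, each a list of 7 numbers: the turn, a rotation vector about the world's x, y, z in units of 6 degrees (1.0 is 6 degrees), then the shift along the world's x, y, z in units of 40 mm (1.0 is 40 mm), then the gripper command: -1 is fully open, 1 is shut, values between are in proportion. In form: [[ax, ay, az, dx, dy, dz, hand], ...]. A call has 1 to 20 rows; each row shifts and turns the commanded pose from where the row before left it; what a row does not reach is not made up. A row lasts 1/10 s, in which the tool goes at most 50 mm and 8.59 degrees, less where a joint would pass 70% of its speed; a pose out of reach is approached as far as the arm can. A call is refused whole if a number of a shift passes 1 or a number of a turn 1, either way. A call with a gripper value outside its range is refused whole. The fingers move at their own pace and stop on an object; the grip force is fixed at half the most. Time passes only in rows, so rows that do not move let the fingers close. It gives the time, the measured TCP pose, the force, the opening and the grip force at its end, in the units of the state.
- arm.get_state(): the state, without advancing time (a new reading comes with each control period).
- arm.capture(name): name is "scene" or "top"; returns a dict with "image" (384x512x3 uint8, red, green, blue), "z_map" (384x512 float32, m along the optical axis (not along the pixel's ray), 0 where there is no reading), "mtx" (3x3 intrinsics, pixels), "dist" ([k1, k2, p1, p2, k3] as OpenCV has them; the pictures are not rectified), "rvec" (rotation vector, rad) and "tvec" (3), from world to camera coordinates, as OpenCV has them. Camera axes: x right, y down, z forward; pixel columns grow to the right and rows downward; lengths in m; the calibration is good to about 2 mm. A picture is of the moment at which its call begins.
- arm.finish_job(): hands the job in; it is judged then, once.
The state is a dict: "time_s": time; "qpos": joint angles; "joint_vel": joint speeds; "joint_efforts": joint torques, N m; "ee_pos": TCP position; "tool_rot": TCP orientation; "contact_force": force on the tool from outside, world axes, zero at the start; "moment": the same for the moment, N m; "opening": finger opening in m; "gripper_force": force on a finger pad.
Only numpy, scipy, OpenCV 4.12 (cv2) and the standard library are available. Lean on these libraries where they do the work, as an engineer would, in place of code of your own. Each camera call takes 0.05 s, during which the arm holds its last target. There are 200 camera calls.

## Working session

There is one attempt and no reset: what is moved stays moved. The work goes in short steps, Python scripts to look and compute and a tool call to move; the robot and the scene stay as the last step left them, time stands still between calls to the robot, and variables do not carry over. Pictures are saved under pics/ and viewed, at most 10 in all, crops included, and the job is handed in when it is done.

Besides the shell and the picture viewer there is one more tool, called as name([rows], argument=value, ...), one row to a line, values as JSON. apply_moves: Moves the arm, as the interface text tells. Its arguments: {"type":"object","properties":{"rows":{"type":"array"}},"required":["rows"]}

```bash
mkdir -p pics; cat > h.py <<'E'
import numpy as np,cv2
from cell import arm
def pts(c):
    h,w=c["z_map"].shape
    uv=np.stack(np.meshgrid(np.arange(w),np.arange(h)),-1).reshape(-1,1,2).astype(np.float64)
    n=cv2.undistortPoints(uv,c["mtx"],c["dist"]).reshape(h,w,2)
    z=c["z_map"]; P=np.dstack([n*z[...,None],z])
    R=cv2.Rodrigues(np.array(c["rvec"],float))[0]
    return (P-np.array(c["tvec"]).ravel())@R
E
python3 - <<'E'
from h import *
s=arm.get_state();print(s)
ims=[]
for n in ("scene","top"):
    c=arm.capture(n);np.savez(n+".npz",**c);ims.append(c["image"])
    P=pts(c);hsv=cv2.cvtColor(c["image"],cv2.COLOR_RGB2HSV)
    for nm,lo,hi in (("blue",100,130),("red",0,8)):
        m=cv2.inRange(hsv,(lo,100,50),(hi,255,255)); k,l,st,ce=cv2.connectedComponentsWithStats(m)
        i=1+st[1:,4].argmax();q=P[(l==i)&(c["z_map"]>0)]
        print(n,nm,st[i],np.median(q,0),cv2.minAreaRect(q[:,:2].astype(np.float32)))
cv2.imwrite("pics/a.png",cv2.cvtColor(ims[0],cv2.COLOR_RGB2BGR));cv2.imwrite("pics/b.png",cv2.cvtColor(ims[1],cv2.COLOR_RGB2BGR))
E
```

```text
{'time_s': 0.0, 'qpos': array([ 6.32544897e+01,  1.49367813e+01, -7.98798292e+00,  6.71889428e+01,
        3.36187746e-04,  8.99995076e+01]), 'joint_vel': array([ 0.00949947,  0.07459269, -0.07338079,  0.00055114, -0.00977275,
       -0.11123689]), 'joint_efforts': array([ 1.76207621e-03, -4.05677819e+01,  2.53926069e+01,  1.89194345e-02,
       -1.80933216e-04, -1.39130768e-05]), 'ee_pos': array([0.23596908, 0.4682493 , 0.24944058]), 'tool_rot': array([[-8.93018072e-01,  4.50019906e-01, -8.98348765e-04],
       [ 4.50020803e-01,  8.93016319e-01, -1.76960057e-03],
       [ 5.88462578e-06, -1.98456092e-03, -9.99998031e-01]]), 'contact_force': array([ 0.69510565, -0.0678738 ,  1.20385363]), 'moment': array([ 0.01542686,  0.00971627, -0.0016113 ]), 'gripper_force': 0.0, 'opening': 0.08558356742546865}
scene blue [ 120  216   92   82 3766] [ 0.54875412 -0.1534904   0.03213689] ((0.5447710752487183, -0.15345501899719238), (0.15098848938941956, 0.10726022720336914), 19.001338958740234)
scene red [ 338  164   80   73 3135] [0.66775072 0.26724474 0.03181531] ((0.6623943448066711, 0.2685372531414032), (0.10952755063772202, 0.15332256257534027), 79.89735412597656)
top blue [ 317  170   67   79 3278] [ 0.54570349 -0.15125782  0.0320735 ] ((0.5492894649505615, -0.1555638313293457), (0.14984597265720367, 0.1134418323636055), 18.959026336669922)
top red [ 401   29   81   61 3780] [ 0.91480056 -0.37260488  0.04483123] ((0.9157732725143433, -0.3855494260787964), (0.21186044812202454, 0.1322234869003296), 83.37381744384766)
```

View pics/a.png

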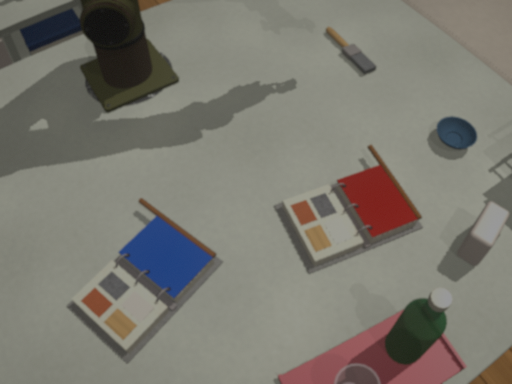

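View pics/b.png

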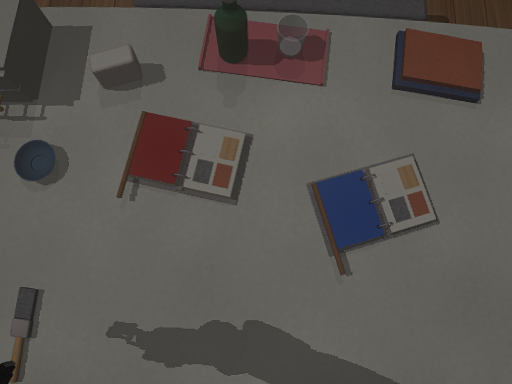

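The scene view shows the blue leaf at about (168,255) with its rod running (140,203)-(213,253). The top view shows it at (350,210) with the rod running (316,185)-(343,270). The red binder is well clear, and the rod end towards the robot is free. Next I'll measure the rod line.

```bash
python3 - <<'E'
from h import *
lo=np.array([0.5471,-0.1545])
for n in ("scene","top"):
    c=dict(np.load(n+".npz"));P=pts(c);hsv=cv2.cvtColor(c["image"],cv2.COLOR_RGB2HSV)
    m=(cv2.inRange(hsv,(3,70,40),(20,255,255))>0)&(c["z_map"]>0)
    R=np.array([[np.cos(np.radians(19)),np.sin(np.radians(19))],[-np.sin(np.radians(19)),np.cos(np.radians(19))]])
    L=(P[...,:2]-lo)@R.T
    k=m&(abs(L[...,0])<.16)&(L[...,1]>.045)&(L[...,1]<.08)
    q=P[k];l=L[k];f=cv2.fitLine(q[:,:2].astype(np.float32),cv2.DIST_HUBER,0,.01,.01).ravel()
    print(n,k.sum(),f,np.degrees(np.arctan2(f[1],f[0])),"local",l.min(0),l.max(0),np.median(l,0),"z",np.percentile(q[:,2],[10,50,90]))
    j=l[:,0]<-.08;print(" jut",np.median(l[j],0),np.percentile(q[j,2],[10,50,90]))
    w=(hsv[...,1]<45)&(hsv[...,2]>110)&(P[...,2]>.018)&(P[...,2]<.04)&(abs(L[...,0])<.1)&(L[...,1]<-.05)&(L[...,1]>-.25)
    print(" page",L[w].min(0),L[w].max(0)) if w.any() else 0
E
```

```text
scene 366 [ 0.9445558   0.32835096  0.500694   -0.1076313 ] 19.168713 local [-0.13038399  0.05383511] [0.07395418 0.06448233] [-0.02839119  0.05936947] z [0.03323342 0.03529472 0.03732363]
 jut [-0.1035402   0.05876151] [0.03303425 0.03527601 0.03733873]
 page [-0.07940639 -0.1766937 ] [ 0.0741422  -0.05145706]
top 452 [ 0.9458631   0.3245658   0.49910602 -0.10562544] 18.939268 local [-0.12772889  0.05537317] [0.07541597 0.06657298] [-0.03133382  0.06197306] z [0.03281623 0.03512355 0.03731114]
 jut [-0.10364228  0.06208486] [0.03262121 0.03487114 0.03724264]
 page [-0.07133628 -0.17518464] [ 0.07486806 -0.06921636]
```

apply_moves([
  [0, 0, 0.477, 0.303, -0.936, 0, -1],
  [0, 0, 0.477, 0.303, -0.936, 0, -1],
  [0, 0, 0.477, 0.303, -0.936, 0, -1],
  [0, 0, 0.477, 0.303, -0.936, 0, -1],
  [0, 0, 0.477, 0.303, -0.936, 0, -1],
  [0, 0, 0.477, 0.303, -0.936, 0, -1],
  [0, 0, 0.477, 0.303, -0.936, 0, -1],
  [0, 0, 0.477, 0.303, -0.936, 0, -1],
  [0, 0, 0.477, 0.303, -0.936, 0, -1],
  [0, 0, 0.477, 0.303, -0.936, 0, -1],
  [0, 0, 0.477, 0.303, -0.936, 0, -1],
  [0, 0, 0.477, 0.303, -0.936, 0, -1],
  [0, 0, 0.477, 0.303, -0.936, 0, -1],
  [0, 0, 0.477, 0.303, -0.936, 0, -1],
  [0, 0, 0.477, 0.303, -0.936, 0, -1],
  [0, 0, 0.477, 0.303, -0.936, 0, -1],
  [0, 0, 0, 0, 0, 0, -1],
  [0, 0, 0, 0, 0, 0, -1],
])

```text
time_s: 1.9
ee_pos: [0.4297, -0.1306, 0.2497]
tool_rot: [[-0.946, -0.324, -0.002], [-0.324, 0.946, 0.001], [0.001, 0.001, -1.0]]
contact_force: [-0.0, -0.5, -0.6]
opening: 0.0853
gripper_force: 0.0
```

apply_moves([
  [0, 0, 0, 0, 0, -0.9, -1],
  [0, 0, 0, 0, 0, -0.9, -1],
  [0, 0, 0, 0, 0, -0.9, -1],
  [0, 0, 0, 0, 0, -0.9, -1],
  [0, 0, 0, 0, 0, -0.9, -1],
  [0, 0, 0, 0, 0, -0.5, -1],
  [0, 0, 0, 0, 0, -0.5, -1],
  [0, 0, 0, 0, 0, 0, -1],
  [0, 0, 0, 0, 0, 0, -1],
])

```text
time_s: 2.8
ee_pos: [0.4296, -0.1291, 0.0305]
tool_rot: [[-0.945, -0.328, -0.001], [-0.328, 0.945, 0.001], [0.001, 0.001, -1.0]]
contact_force: [0.6, 0.4, 0.5]
opening: 0.0852
gripper_force: 0.0
```

```bash
python3 - <<'E'
from h import *
s=arm.get_state();print(s["ee_pos"],s["contact_force"])
a=arm.capture("scene")["image"][170:310,70:270];b=arm.capture("top")["image"][140:320,270:450]
f=lambda i:cv2.resize(i,(400,int(400*i.shape[0]/i.shape[1])))
a,b=f(a),f(b);v=np.zeros((400,800,3),np.uint8);v[:a.shape[0],:400]=a;v[:b.shape[0],400:]=b
cv2.imwrite("pics/c.png",v[...,::-1])
E
```

```text
[ 0.42958101 -0.12907618  0.03051281] [0.55030826 0.42908573 0.52187008]
```

View pics/c.png

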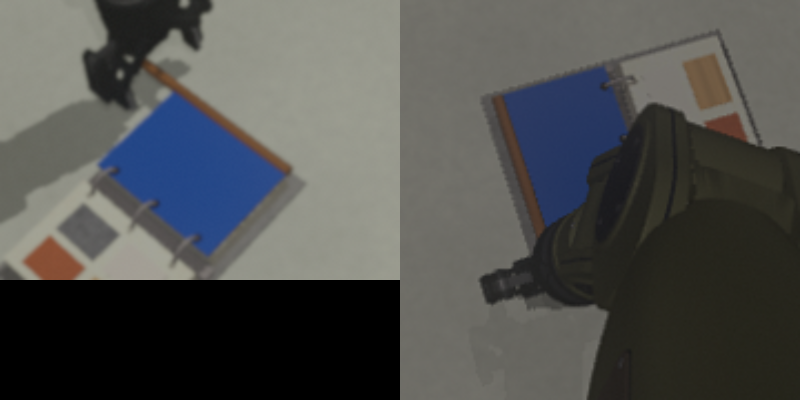

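The rod passes between the open fingers (left crop about (150,70)). Closing now.

apply_moves([
  [0, 0, 0, 0, 0, 0, 1],
  [0, 0, 0, 0, 0, 0, 1],
  [0, 0, 0, 0, 0, 0, 1],
  [0, 0, 0, 0, 0, 0, 1],
  [0, 0, 0, 0, 0, 0, 1],
  [0, 0, 0, 0, 0, 0, 1],
  [0, 0, 0, 0, 0, 0, 1],
  [0, 0, 0, 0, 0, 0, 1],
])

```text
time_s: 3.7
ee_pos: [0.4308, -0.1318, 0.0306]
tool_rot: [[-0.946, -0.326, 0.001], [-0.326, 0.946, -0.004], [0.0, -0.004, -1.0]]
contact_force: [-0.3, -5.3, 1.2]
opening: 0.0097
gripper_force: 58.4
```

apply_moves([
  [0, 0, 0, 0.008, -0.024, 0.392, 1],
  [0, 0, 0, 0.025, -0.072, 0.385, 1],
  [0, 0, 0, 0.041, -0.119, 0.372, 1],
  [0, 0, 0, 0.057, -0.164, 0.352, 1],
  [0, 0, 0, 0.071, -0.206, 0.326, 1],
  [0, 0, 0, 0.084, -0.245, 0.295, 1],
])

```text
time_s: 4.3
ee_pos: [0.4408, -0.1613, 0.1151]
tool_rot: [[-0.945, -0.327, -0.001], [-0.327, 0.945, 0.006], [-0.001, 0.006, -1.0]]
contact_force: [1.2, 5.7, -1.5]
opening: 0.01
gripper_force: 58.4
```

apply_moves([
  [0, 0, 0, 0.096, -0.279, 0.259, 1],
  [0, 0, 0, 0.106, -0.309, 0.218, 1],
  [0, 0, 0, 0.115, -0.333, 0.174, 1],
  [0, 0, 0, 0.121, -0.351, 0.126, 1],
  [0, 0, 0, 0.125, -0.364, 0.077, 1],
  [0, 0, 0, 0.128, -0.37, 0.026, 1],
  [0, 0, 0, 0.128, -0.37, -0.026, 1],
  [0, 0, 0, 0.125, -0.364, -0.077, 1],
  [0, 0, 0, 0.121, -0.351, -0.126, 1],
])

```text
time_s: 5.2
ee_pos: [0.4843, -0.2873, 0.1422]
tool_rot: [[-0.945, -0.326, 0.001], [-0.326, 0.945, 0.001], [-0.001, 0.0, -1.0]]
contact_force: [-0.6, 0.9, 3.2]
opening: 0.0096
gripper_force: 66.2
```

```bash
python3 - <<'E'
from h import *
a=arm.capture("scene")["image"][130:370,50:300]
cv2.imwrite("pics/d.png",cv2.resize(a,(500,480))[...,::-1])
E
```

```text
(no output)
```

View pics/d.png

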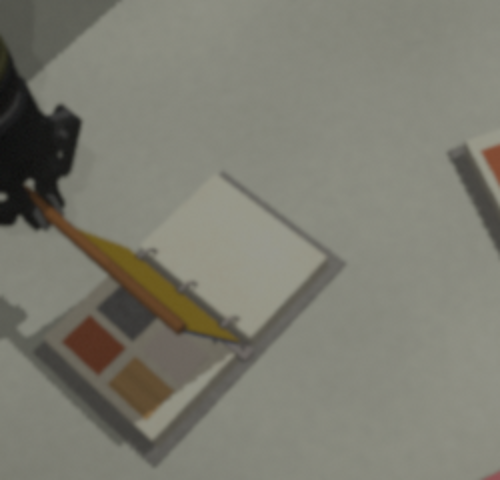

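The leaf is past upright: its yellow face shows at about (170,300) in the crop and the rod is still held at (35,195). I'll continue down the far side.

apply_moves([
  [0, 0, 0, 0.115, -0.333, -0.174, 1],
  [0, 0, 0, 0.106, -0.309, -0.218, 1],
  [0, 0, 0, 0.096, -0.279, -0.259, 1],
  [0, 0, 0, 0.084, -0.245, -0.295, 1],
  [0, 0, 0, 0.071, -0.206, -0.326, 1],
  [0, 0, 0, 0.057, -0.164, -0.352, 1],
  [0, 0, 0, 0.041, -0.119, -0.372, 1],
  [0, 0, 0, 0.025, -0.072, -0.385, 1],
  [0, 0, 0, 0.008, -0.024, -0.36, 1],
  [0, 0, 0, 0, 0, 0, 1],
  [0, 0, 0, 0, 0, 0, 1],
])

```text
time_s: 6.35
ee_pos: [0.5089, -0.3585, 0.0307]
tool_rot: [[-0.945, -0.326, 0.0], [-0.326, 0.945, -0.003], [0.0, -0.003, -1.0]]
contact_force: [0.0, -4.8, 1.6]
opening: 0.0097
gripper_force: 76.4
```

Open, wait, then rise.

apply_moves([
  [0, 0, 0, 0, 0, 0, -1],
  [0, 0, 0, 0, 0, 0, -1],
  [0, 0, 0, 0, 0, 0, -1],
  [0, 0, 0, 0, 0, 0, -1],
  [0, 0, 0, 0, 0, 0, -1],
  [0, 0, 0, 0, 0, 0, -1],
  [0, 0, 0, 0, 0, 0, -1],
  [0, 0, 0, 0, 0, 0, -1],
  [0, 0, 0, 0, 0, 0.2, -1],
  [0, 0, 0, 0, 0, 0.5, -1],
  [0, 0, 0, 0, 0, 0.8, -1],
  [0, 0, 0, 0, 0, 0.9, -1],
  [0, 0, 0, 0, 0, 0.9, -1],
  [0, 0, 0, 0, 0, 0.9, -1],
  [0, 0, 0, 0, 0, 0, -1],
  [0, 0, 0, 0, 0, 0, -1],
])

```text
time_s: 7.95
ee_pos: [0.509, -0.3575, 0.2012]
tool_rot: [[-0.945, -0.326, 0.003], [-0.326, 0.945, -0.002], [-0.002, -0.003, -1.0]]
contact_force: [0.1, -0.3, -0.3]
opening: 0.0857
gripper_force: 0.0
```

```bash
python3 - <<'E'
from h import *
c=arm.capture("scene");P=pts(c);hsv=cv2.cvtColor(c["image"],cv2.COLOR_RGB2HSV)
m=cv2.inRange(hsv,(20,130,60),(35,255,255));m[:200]=0;m[:,250:]=0
q=P[(m>0)&(c["z_map"]>0)];print(len(q),np.percentile(q[:,2],[5,50,95]))
m=cv2.inRange(hsv,(0,150,50),(8,255,255));m[:150]=0;m[260:]=0;m[:,:330]=0
q=P[(m>0)&(c["z_map"]>0)];print(len(q),np.percentile(q[:,2],[5,50,95]))
cv2.imwrite("pics/e.png",c["image"][...,::-1])
E
```

```text
4311 [0.02980445 0.03219479 0.03475024]
2976 [0.02930549 0.03177496 0.03424808]
```

View pics/e.png

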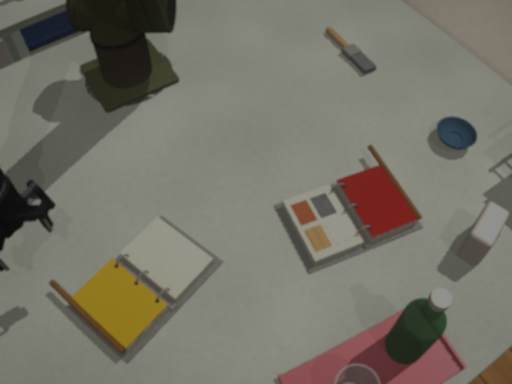

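The yellow face lies flat at about (120,305), 32 mm up. The red leaf at (378,200) is untouched and the gripper is clear.

```bash
python3 -c "
from cell import arm
print(arm.finish_job())"
```

```text
the job is handed in; nothing more can be done
None
```

The blue leaf is turned over and lies flat with its yellow face up, the red leaf is where it started, and I handed the job in at about 8 s; the hand-in returned no verdict.

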